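# Hold the spring catch down and slide the compost hatch shut

## Task

Shut the compost hatch without gripping or lifting anything: press the spring plunger's bar down with the fingertips just behind the cover and, keeping the bar pressed down as you go, push the cover along with the side of the fingers past the catch pins until it is fully home over the chute. Then lift the fingers away so that the pins spring up and lock it. Never force the cover past raised pins, and leave everything else on the counter where it stands.

Things in the scene. Friction and masses are not known exactly. Their poses are not given: they have to be found in the camera images.
- hatch: Fixed compost hatch: steel deck, its x -105 to 105, y -190 to 160 mm, top 20 mm above the counter (world z = 0). Origin on the counter, on the long centre line; z up; the cover closes along +y. Chute mouth at y 45 to 135. Rails at x = +-87 to +-100, 37 mm high, y -100 to 145. End wall 50 mm high at y 145.
- cover (a joint): Sliding aluminium cover, 140 mm long, 130 wide (170 with side flanges 37 to 43 mm above the counter), flat top 70 mm above the counter. Value in m along the hatch's y: 0 chute open, 0.100 fully home, at the end stop. Friction 2 N. Flange notches take the raised catch pins at 0 to 0.006 and at 0.096 to 0.100; anywhere else raised pins block it. Starts at 0 to 0.005.
- cover_push (a point): Middle of the cover's upright rear face (facing the hatch's -y), 55 mm above the counter, moves with the cover. The face is 130 mm wide, 37 to 70 mm above the counter, at the hatch's y = -0.100 m + cover value. Pushed along the hatch's +y.
- catch (a joint): Spring plunger: level bar with two pins. Value in m: 0 up (bar top 35 mm above the counter), 0.013 right down (bar top 22 mm, 2 mm over the deck). Pins clear the flanges from 0.009 down. Pushes up with about 3 N at the top, 7 N at the bottom; goes down level wherever pressed. Pins under the flanges stay down till the second notches reach them.
- catch_bar (a point): Point on top of the plunger's ribbed steel bar, on the hatch's centre line at y = -140 mm; 35 mm above the counter when up; moves with the bar. The bar is 40 mm wide and bare from y = -180 mm to the cover's rear face (more is bared as the cover moves off), then runs on under the cover. Press it here.
- catch_pin (a point): Top of one of the plunger's two 10 mm square pins, at the hatch's x = 75 mm, y = 21 mm (the other at x = -75 mm), standing in a notch of the cover's flange; 46 mm above the counter when up, 33 mm when right down.
- bottle: Bystander: green glass bottle with a steel twist cap, 68 mm across, 220 mm tall; origin at its underside.
- funnel: Bystander: small steel funnel standing mouth down, 80 mm across, 85 mm tall; origin at its underside.
- spatula: Bystander: wooden spatula lying flat, 270 mm long; origin at its underside.
- tumbler: Bystander: glass tumbler, 72 mm across, 100 mm tall; origin at its underside.
- bowl: Bystander: white bowl, 120 mm across, 50 mm tall; origin at its underside.
- jar: Bystander: glass jar with steel lid, 72 mm across, 100 mm tall; origin at its underside.

How it is judged:
By the outcome, as a careful person would: the job done as asked, in the order asked, and still so for the second after the job is handed in, with the robot touching nothing.
It also fails if it takes over 35 s, if anything falls off the work surface, if the arm or the gripper's body presses on something with over 40 N, if the wrist force passes 120 N, or if a joint passes its speed limit or range.

## Robot

A 6-joint arm with a two-finger parallel gripper is mounted at the origin on the work surface. World frame = base frame: x ahead of the robot, y to its left, z up, the work surface at z = 0. Lengths are in m, angles in rad, forces in N, time in s.
With the tool pointing down it reaches from about 0.225 to 0.875 m from the base axis. Payload 3.4 kg.
Tool frame: the origin (TCP) lies midway between the tips of the shut fingers; the grasp point (between the pads) lies 19 mm behind it (robot.grasp_offset is the distance from the TCP to the grasp point, in m); z points along the fingers, x is the direction in which the jaws open and shut, and the axes are right-handed (so a half turn about z gives the same grasp; the last joint's range is limited). The gripper opens to 85 mm and grips with 20 to 120 N. Pads are 22 mm wide; open, the fingers measure 114 mm over their backs; the gripper's body (76 mm by 85 mm) begins 54 mm behind the grasp point. The pads swing forward as they close: fully open they stand 13 mm farther back than shut.
Start: joints at [-1.39, 0.276, 1.505, -0, 1.361, -0.121], TCP at [0.171, -0.549, 0.231] pointing down, gripper open.
Joint ranges: [-2.89, 2.89], [-0.75, 2.08], [0.22, 2.7], [-1.18, 4.32], [0.11, 2.71], [-2.7, 2.7]. Speed limits (rad/s): [2.57, 2.57, 3.14, 3.14, 3.14, 3.14].

## Interface

Orientations are given as a unit quaternion [w, x, y, z].
In Python, from plant import robot gives the robot as it stands.
- The arm moves only by the tool drive_tool, never from a script. Its argument "series" is a list of rows, each a list of 7 numbers: the closure, from -1 (fully open) to 1 (shut), then the shift along the tool's x, y, z in cm, then the turn, a rotation vector about the tool's x, y, z in rad. In form: [[grip, x, y, z, ax, ay, az], ...]. A call has exactly 10 rows; each row is the pose to reach, as a shift and turn from the pose measured when the call began, along the tool's axes at that moment; what a row does not reach only later rows make up. A row lasts 1/10 s, in which the tool goes at most 50 mm and 8.59 degrees, less where a joint would pass 70% of its speed; a pose out of reach is approached as far as the arm can. A call with a gripper value outside its range is refused whole. The fingers move at their own pace and stop on an object; "squeeze" is the grip in N (left out, the last holds). Time passes only in rows, so rows that repeat a pose let the fingers close, or fill a call up. It gives the time, the measured TCP pose, the force and the opening at its end, in the units of the state.
- robot.get_obs(): the state, without advancing time (a new reading comes with each control period).
- robot.read_camera(name): name is "scene" or "top"; returns (picture, depth): 384x512x3 uint8, blue, green, red; 384x512 float32, m along the optical axis (not along the pixel's ray), 0 where there is no reading.
- robot.camera_params(name): a dict with "mtx" (3x3 intrinsics, pixels), "k1" (the pictures are not rectified: a ray, as slopes to the right and down, at radius r is drawn at 1 + k1 r^2 times it, then the intrinsics apply), "R" (3x3) and "t" (3): a world point X has camera coordinates R X + t. Camera axes: x right, y down, z forward; pixel columns grow to the right and rows downward; lengths in m; the calibration is good to about 2 mm. A picture is of the moment at which its call begins. camera_params takes no time and is no camera call.
- robot.finish_job(): hands the job in, once; it reports no verdict.
The state is a dict: "time_s": time; "q": joint angles; "qd": joint speeds; "joint_efforts": joint torques, N m; "ee_pos": TCP position; "ee_rot": TCP orientation; "contact_force": force on the tool from outside, world axes, zero at the start; "ft_torque": the same for the moment, N m; "finger_gap": finger opening in m.
Only numpy, scipy, OpenCV 4.12 (cv2) and the standard library are available. Lean on these libraries where they do the work, as an engineer would, in place of code of your own. Each camera call takes 0.05 s, during which the arm holds its last target. There are 200 camera calls.

## Working session

There is one attempt and no reset: what is moved stays moved. The work goes in short steps, Python scripts to look and compute and a tool call to move; the robot and the scene stay as the last step left them, time stands still between calls to the robot, and variables do not carry over. Pictures are saved under pics/ and viewed, about 8 in all and at most 12, crops included, and the job is handed in when it is done.

Besides the shell and the picture viewer there is one more tool, called after ">>>" as name(argument=value, ...), one argument or row to a line, values as JSON. drive_tool: Moves the arm, as the interface text tells. Its arguments: {"type":"object","properties":{"series":{"type":"array"},"squeeze":{"type":"number"}},"required":["series"]}

```bash
mkdir -p pics; cat > h.py <<'E'
import numpy as np,cv2
from plant import robot
def snap(n,f):
    im,d=robot.read_camera(n); cv2.imwrite('pics/'+f+'.png',im); np.save('pics/'+f+'.npy',d); return im,d
def ray(n,u,v):
    c=robot.camera_params(n);K=np.array(c['mtx']);
    p=cv2.undistortPoints(np.array([[[u,v]]],float),K,np.array([c['k1'],0,0,0.]))[0,0]
    R=np.array(c['R']);t=np.array(c['t']);return -R.T@t,R.T@np.array([p[0],p[1],1])
def onz(n,u,v,z):
    o,d=ray(n,u,v);return o+d*(z-o[2])/d[2]
def dep(n,u,v,D):
    o,d=ray(n,u,v);return o+d*D[int(round(v)),int(round(u))]
E
python3 - <<'E'
from h import *
for n in('scene','top'):
    snap(n,n+'0');print(n,ray(n,256,192))
print(robot.get_obs())
E
```

```text
scene (array([0.83280802, 0.53306181, 0.94893059]), array([-0.23676599, -0.43844934, -0.8671401 ]))
top (array([0.52297879, 0.07038873, 1.03371573]), array([ 0.08460617, -0.03168704, -0.99607457]))
{'time_s': 0.1, 'q': array([-1.39000161e+00,  2.76556274e-01,  1.50603297e+00,  2.26875409e-05,
        1.36070482e+00, -1.20996729e-01]), 'qd': array([-0.00072482, -0.0003951 , -0.00173046, -0.00035168, -0.00152743,
       -0.00043566]), 'joint_efforts': array([ 1.01488968e-03, -4.17701840e+01, -2.46404511e+01, -1.96565929e-04,
        5.82667039e-03,  2.00330231e-05]), 'ee_pos': array([ 0.17082501, -0.54853401,  0.2305017 ]), 'ee_rot': array([-5.91363082e-04,  8.05365038e-01, -5.92778568e-01, -6.11648716e-04]), 'contact_force': array([-0.02786585,  0.32539577,  0.32961553]), 'ft_torque': array([ 0.03316444, -0.04434926, -0.03357775]), 'finger_gap': 0.08531954562529827}
```

View pics/top0.png

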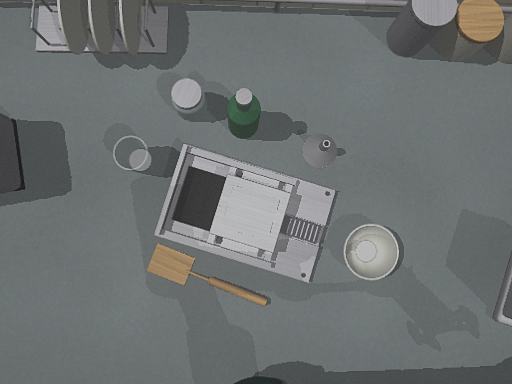

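View pics/scene0.png

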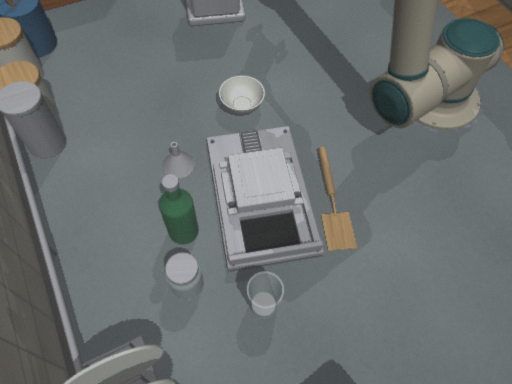

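The top view shows the hatch deck, with the rear corners near (338,190) and (310,281). The ribbed bar is at about (304,231), the cover at about (250,213), the chute to its left and the bowl near (371,252). I'll zoom in next.

```bash
python3 - <<'E'
from h import *
im=cv2.imread('pics/top0.png');D=np.load('pics/top0.npy')
c=cv2.resize(im[135:290,145:345],None,fx=4,fy=3.8709677,interpolation=cv2.INTER_CUBIC)
c=cv2.resize(im[140:290,145:345],None,fx=4,fy=4,interpolation=cv2.INTER_CUBIC);cv2.imwrite('pics/crop.png',c)
for p,z in (((185,145),.05),((338,190),.02),((310,281),.02),((155,235),.05)): print(p,onz('top',*p,z))
for p in((304,231),(250,213),(300,262),(195,200),(371,225),(320,150)): print(p,dep('top',*p,D))
# cover top by height
v,u=np.mgrid[135:290,145:345];P=np.array([dep('top',a,b,D) for a,b in zip(u.ravel(),v.ravel())])
m=(abs(P[:,2]-.07)<.006)
M=np.zeros(im.shape[:2],np.uint8);M[v.ravel()[m],u.ravel()[m]]=255
M=cv2.morphologyEx(M,cv2.MORPH_OPEN,np.ones((3,3)))
cs=max(cv2.findContours(M,0,1)[0],key=cv2.contourArea)
b=cv2.boxPoints(cv2.minAreaRect(cs));B=np.array([onz('top',*p,.07) for p in b]);print(b,B,np.linalg.norm(B-np.roll(B,1,0),axis=1))
E
```

```text
(185, 145) [0.7036325  0.19296566 0.05      ]
(338, 190) [ 0.61789376 -0.14233078  0.02      ]
(310, 281) [ 0.41825868 -0.08323149  0.02      ]
(155, 235) [0.51056417 0.24985823 0.05      ]
(304, 231) [ 0.52622241 -0.06666537  0.03308259]
(250, 213) [0.5607993  0.05126195 0.07154713]
(300, 262) [ 0.45863873 -0.06120981  0.01663629]
(195, 200) [ 5.89663929e-01  1.72848972e-01 -1.56491865e-04]
(371, 225) [ 0.54194585 -0.20781795  0.04955279]
(320, 150) [ 0.70050479 -0.09657572  0.04927343]Traceback (most recent call last):
  File "<stdin>", line 8, in <module>
  File "h.py", line 12, in dep
    o,d=ray(n,u,v);return o+d*D[int(round(v)),int(round(u))]
        ~~~^^^^^^^
  File "h.py", line 6, in ray
    c=robot.camera_params(n);K=np.array(c['mtx']);
ValueError: time passes only in moves, steps and waits
```

View pics/crop.png

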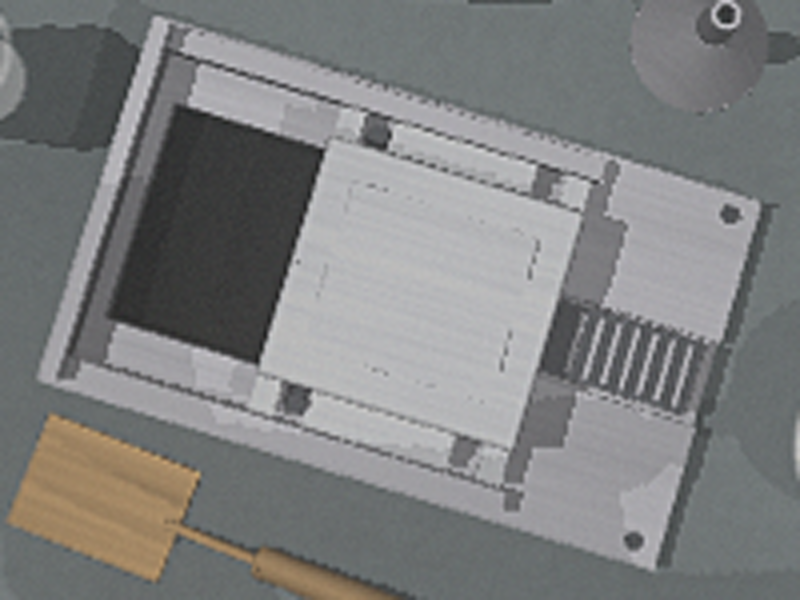

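The crop (4x, offset (145,140)) shows deck rear corners at about (765,203) and (655,570). The wall corners are at (155,13) and (40,382). The cover-top corners are (583,215), (512,447), (328,140) and (262,362), and the bar ribs run from x=570 to 710. Next I'll fit the hatch frame.

```bash
python3 - <<'E'
from h import *
P=lambda a,b,z:onz('top',a/4+145-.375,b/4+140-.375,z)
# (hatch-frame xy, crop px, z). closes toward image left; hatch x = y x z
L=[((-105,-190),(655,570),.02),((105,-190),(765,203),.02),((105,160),(155,13),.05),((-105,160),(40,382),.05)]
C=[P(*p,z) for _,p,z in L]
cov=[P(*p,.07) for p in((583,215),(512,447),(328,140),(262,362))]
S=[np.linalg.norm(C[i]-C[(i+1)%4]) for i in range(4)];print('sides',S)
ctr_mid=lambda a,b:(a+b)/2
h=np.array([l[0] for l in L])/1000.;w=np.array(C)[:,:2]
A=h-h.mean(0);B=w-w.mean(0)
print('raw',w)
for s in(1,-1):
    a=A*[s,1];U,_,V=np.linalg.svd(a.T@B);R=(U@np.diag([1,np.linalg.det(U@V)])@V)
    t=w.mean(0)-(h*[s,1]).mean(0)@R
    print(s,'x',R[0],'y',R[1],'o',t,'res mm',1000*((h*[s,1])@R+t-w).round(4), 'ydeg',np.degrees(np.arctan2(R[1,1],R[1,0])))
    print(' cover in hatch mm',[(1000*(R@(c[:2]-t))).round(1) for c in cov])
    print(' bar',t-.14*R[1], 'bowl/funnel')
    q=robot.camera_params('top')
E
```

```text
sides [np.float64(0.20934176420328712), np.float64(0.34773414862548563), np.float64(0.2051094612399091), np.float64(0.3449287607485679)]
raw [[ 0.41577217 -0.07972964]
 [ 0.61694918 -0.13762423]
 [ 0.70814386  0.19659511]
 [ 0.51028251  0.25063931]]
1 x [ 0.96303448 -0.26937815] y [0.26937815 0.96303448] o [0.5668276  0.07191566] res mm [[-1.2 -3. ]
 [-0.2 -1.7]
 [ 2.9  1.1]
 [-1.5  3.6]] ydeg 74.37273365364453
 cover in hatch mm [array([ 63.5, -90.1]), array([-62.4, -89.3]), array([62.1, 48.3]), array([-58.1,  47. ])]
 bar [ 0.52911466 -0.06290917] bowl/funnel
-1 x [ 0.96326023 -0.26856979] y [0.26856979 0.96326023] o [0.56681548 0.07191904] res mm [[ 201.2  -59.6]
 [-202.3   54.7]
 [-199.5   57.6]
 [ 200.6  -52.8]] ydeg 74.42082124852588
 cover in hatch mm [array([ 63.4, -90.2]), array([-62.4, -89.2]), array([62.2, 48.3]), array([-58.,  47.])]
 bar [ 0.52921571 -0.06293739] bowl/funnel
```

>>> drive_tool(
  series=[
    [1,-2.5,-3.3,0,0,0,-0.07],
    [1,-5,-6.6,0,0,0,-0.14],
    [1,-7.5,-9.9,0,0,0,-0.21],
    [1,-10,-13.2,0,0,0,-0.28],
    [1,-12.5,-16.5,0,0,0,-0.35],
    [1,-15,-19.8,0,0,0,-0.42],
    [1,-17.5,-23.1,0,0,0,-0.49],
    [1,-20,-26.4,0,0,0,-0.56],
    [1,-22.5,-29.7,0,0,0,-0.63],
    [1,-25,-33,0,0,0,-0.7],
  ],
  squeeze=20,
)

```text
time_s: 1.1
ee_pos: [0.4121, -0.2101, 0.2308]
ee_rot: [-0.001, 0.96, -0.279, -0.001]
contact_force: [0.0, -0.0, -0.1]
finger_gap: 0.0002
```

```bash
cat >> h.py <<'E'
from scipy.spatial.transform import Rotation as Ro
HY=np.array([.2694,.9630]);HX=np.array([.9630,-.2694]);O=np.array([.567,.0735])
def goal(hx,hy,z):
    """move (cm, rad) in present tool axes to hatch point, tool down, x along HX"""
    o=robot.get_obs();q=o['ee_rot'];R=Ro.from_quat([*q[1:],q[0]])
    p=np.array([*(O+hx*HX+hy*HY),z]);T=np.array([[*HX,0],[*-HY,0],[0,0,-1]]).T
    print('shift cm',(100*R.inv().apply(p-o['ee_pos'])).round(2),'turn',(R.inv()*Ro.from_matrix(T)).as_rotvec().round(4))
    e=o['ee_pos'];d=e[:2]-O;print('now hatch mm',(1000*d@HX).round(1),(1000*d@HY).round(1),'z',(1000*e[2]).round(1),'F',np.round(o['contact_force'],1),'t',o['time_s'],'gap',o['finger_gap'])
E
python3 -c "
from h import *
goal(0,-.118,.12)"
```

```text
shift cm [  1.29 -20.93  11.1 ] turn [-0.0014  0.0012 -0.2935]
now hatch mm -72.8 -314.8 z 230.8 F [ 0.  -0.  -0.1] t 1.1 gap 0.00020664160546663291
```

>>> drive_tool(
  series=[
    [1,0.2,-3,0.5,0,0,-0.04],
    [1,0.4,-6,1,0,0,-0.08],
    [1,0.6,-9,2,0,0,-0.13],
    [1,0.8,-12,3.5,0,0,-0.17],
    [1,1.0,-15,5,0,0,-0.21],
    [1,1.1,-18,7,0,0,-0.25],
    [1,1.3,-20.9,9,0,0,-0.293],
    [1,1.3,-20.9,11,0,0,-0.293],
    [1,1.3,-20.9,12.5,0,0,-0.293],
    [1,1.3,-20.9,13.1,0,0,-0.293],
  ],
)

```text
time_s: 2.1
ee_pos: [0.5337, -0.0398, 0.098]
ee_rot: [-0.001, 0.991, -0.136, -0.002]
contact_force: [-0.0, 0.0, -0.1]
finger_gap: 0.0002
```

```bash
python3 - <<'E'
from h import *
goal(0,-.118,.045)
a,_=snap('scene','s1');b,_=snap('top','t1')
A=cv2.resize(a[90:290,180:350],None,fx=3,fy=3)[:600]
B=cv2.resize(b[140:290,200:350],None,fx=2,fy=2)
cv2.imwrite('pics/s1c.png',cv2.resize(a[80:230,180:340],None,fx=4,fy=4,interpolation=cv2.INTER_CUBIC))
E
```

```text
shift cm [0.18 0.   5.3 ] turn [-0.0013  0.0052  0.0003]
now hatch mm -1.5 -118.0 z 98.0 F [-0.   0.  -0.1] t 2.1 gap 0.00016485689509681406
```

View pics/s1c.png

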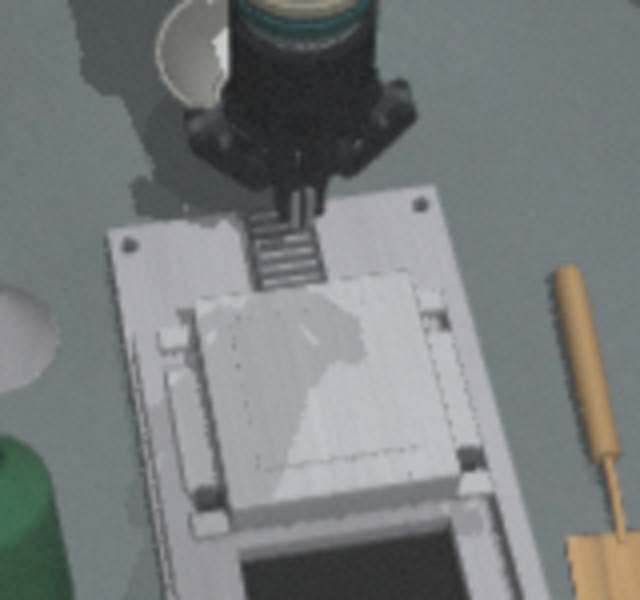

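The scene crop shows the closed fingers hovering above the ribbed bar, behind the cover and near its centre line. Nothing else is close. One check of the bar's centre line, then descend.

```bash
python3 - <<'E'
from h import *
P=lambda a,b,z:onz('top',a/4+145-.375,b/4+140-.375,z)
for n,a,b,z in (('bar r',701,378,.035),('bar f',562,336,.035),('cov',583,215,.07),('cov',512,447,.07)):
    d=P(a,b,z)[:2]-O;print(n,1000*d@HX,1000*d@HY)
E
```

```text
bar r 1.926607461485475 -180.44237633932377
bar f 1.7628854604805122 -102.26171165514276
cov 63.75892379812969 -91.69129208393
cov -62.11986660319169 -90.84929413062072
```

>>> drive_tool(
  series=[
    [1,0.2,0,0.8,0,0,0],
    [1,0.2,0,1.6,0,0,0],
    [1,0.2,0,2.4,0,0,0],
    [1,0.2,0,3.2,0,0,0],
    [1,0.2,0,4,0,0,0],
    [1,0.2,0,4.6,0,0,0],
    [1,0.2,0,5.1,0,0,0],
    [1,0.2,0,5.4,0,0,0],
    [1,0.2,0,5.6,0,0,0],
    [1,0.2,0,5.6,0,0,0],
  ],
)

```text
time_s: 3.2
ee_pos: [0.536, -0.0407, 0.0429]
ee_rot: [-0.001, 0.991, -0.136, -0.002]
contact_force: [0.7, 0.4, 0.4]
finger_gap: 0.0
```

>>> drive_tool(
  series=[
    [1,0,0,0.3,0,0,0],
    [1,0,0,0.6,0,0,0],
    [1,0,0,0.8,0,0,0],
    [1,0,0,1.0,0,0,0],
    [1,0,0,1.2,0,0,0],
    [1,0,0,1.4,0,0,0],
    [1,0,0,1.6,0,0,0],
    [1,0,0,1.75,0,0,0],
    [1,0,0,1.9,0,0,0],
    [1,0,0,1.9,0,0,0],
  ],
)

```text
time_s: 4.2
ee_pos: [0.536, -0.0407, 0.024]
ee_rot: [-0.001, 0.991, -0.136, -0.002]
contact_force: [-1.5, -0.1, 5.7]
finger_gap: 0.0001
```

```bash
python3 -c "
from h import *
goal(0,-.005,.023)"
```

```text
shift cm [ -0.1  -11.34   0.12] turn [-0.0013  0.0035 -0.0005]
now hatch mm 0.9 -118.4 z 24.0 F [-1.5 -0.1  5.7] t 4.2 gap 6.869892981936724e-05
```

>>> drive_tool(
  series=[
    [1,0,0,0.05,0,0,0],
    [1,0,0,0.1,0,0,0],
    [1,0,0,0.1,0,0,0],
    [1,0,-0.1,0.12,0,0,0],
    [1,0,-0.2,0.12,0,0,0],
    [1,0,-0.3,0.12,0,0,0],
    [1,0,-0.4,0.12,0,0,0],
    [1,0,-0.5,0.12,0,0,0],
    [1,0,-0.5,0.12,0,0,0],
    [1,0,-0.5,0.12,0,0,0],
  ],
)

```text
time_s: 5.2
ee_pos: [0.5378, -0.0371, 0.0233]
ee_rot: [0.0, 0.991, -0.136, -0.001]
contact_force: [-1.6, -3.1, 6.0]
finger_gap: 0.0001
```

>>> drive_tool(
  series=[
    [1,0,-0.2,0.03,0,0,0],
    [1,0,-0.4,0.03,0,0,0],
    [1,0,-0.6,0.03,0,0,0],
    [1,0,-0.8,0.03,0,0,0],
    [1,0,-1.0,0.03,0,0,0],
    [1,0,-1.2,0.03,0,0,0],
    [1,0,-1.4,0.03,0,0,0],
    [1,0,-1.6,0.03,0,0,0],
    [1,0,-1.8,0.03,0,0,0],
    [1,0,-2.0,0.03,0,0,0],
  ],
)

```text
time_s: 6.2
ee_pos: [0.5437, -0.0198, 0.0236]
ee_rot: [0.002, 0.991, -0.135, -0.0]
contact_force: [-1.7, -7.0, 6.7]
finger_gap: -0.0001
```

```bash
python3 - <<'E'
from h import *
goal(0,-.008,.023)
a,_=snap('scene','s2')
cv2.imwrite('pics/s2c.png',cv2.resize(a[80:230,180:340],None,fx=4,fy=4,interpolation=cv2.INTER_CUBIC))
E
```

```text
shift cm [-0.25 -8.82  0.03] turn [ 0.0036 -0.0001  0.0019]
now hatch mm 2.7 -96.2 z 23.6 F [-1.7 -7.   6.7] t 6.2 gap -0.0001427361384374423
```

View pics/s2c.png

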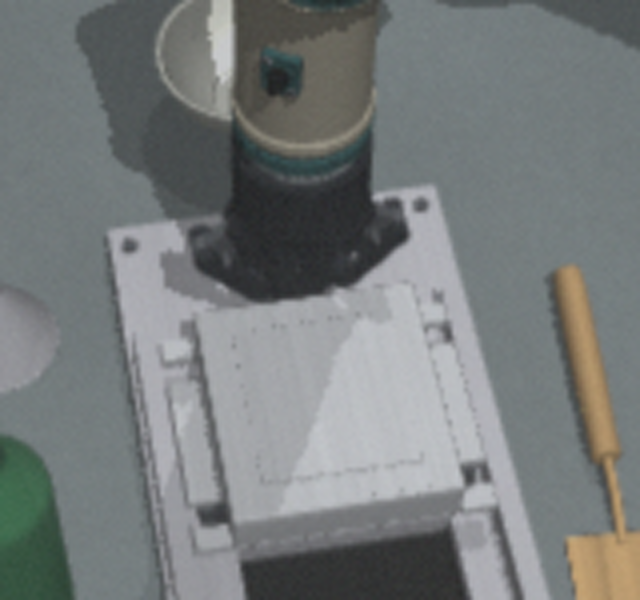

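The cover's front edge has moved about 12 px (from roughly y=512 to y=525 in the crop) and the fingers are against its rear face. It is sliding with small forces, so I'll continue.

>>> drive_tool(
  series=[
    [1,0,-0.4,0.06,0,0,0],
    [1,-0.1,-0.8,0.06,0,0,0],
    [1,-0.1,-1.2,0.06,0,0,0],
    [1,-0.1,-1.6,0.06,0,0,0],
    [1,-0.2,-2.0,0.06,0,0,0],
    [1,-0.2,-2.4,0.06,0,0,0],
    [1,-0.2,-2.8,0.06,0,0,0],
    [1,-0.2,-3.2,0.06,0,0,0],
    [1,-0.2,-3.6,0.06,0,0,0],
    [1,-0.2,-4.0,0.06,0,0,0],
  ],
)

```text
time_s: 7.25
ee_pos: [0.5537, 0.0177, 0.0236]
ee_rot: [0.003, 0.991, -0.134, 0.001]
contact_force: [-1.0, -6.0, 6.3]
finger_gap: 0.0002
```

```bash
python3 -c "
from h import *
goal(0,-.008,.023)"
```

```text
shift cm [-0.21 -4.94  0.03] turn [ 0.006  -0.0032  0.0032]
now hatch mm 2.2 -57.4 z 23.6 F [-1.  -6.   6.3] t 7.25 gap 0.00024517162898614054
```

>>> drive_tool(
  series=[
    [1,0,-0.4,0.06,0,0,0],
    [1,0,-0.8,0.06,0,0,0],
    [1,-0.1,-1.2,0.06,0,0,0],
    [1,-0.1,-1.6,0.06,0,0,0],
    [1,-0.1,-2.0,0.06,0,0,0],
    [1,-0.2,-2.4,0.06,0,0,0],
    [1,-0.2,-2.8,0.06,0,0,0],
    [1,-0.2,-3.2,0.06,0,0,0],
    [1,-0.2,-3.6,0.06,0,0,0],
    [1,-0.2,-3.8,0.06,0,0,0],
  ],
)

```text
time_s: 8.25
ee_pos: [0.5628, 0.0531, 0.0234]
ee_rot: [0.005, 0.991, -0.134, 0.002]
contact_force: [-1.5, -6.7, 6.7]
finger_gap: -0.0001
```

>>> drive_tool(
  series=[
    [1,0,-0.1,0.05,0,0,0],
    [1,0,-0.2,0.05,0,0,0],
    [1,0,-0.3,0.05,0,0,0],
    [1,0,-0.4,0.05,0,0,0],
    [1,0,-0.5,0.05,0,0,0],
    [1,0,-0.6,0.05,0,0,0],
    [1,0,-0.7,0.05,0,0,0],
    [1,0,-0.8,0.05,0,0,0],
    [1,0,-0.8,0.05,0,0,0],
    [1,0,-0.8,0.05,0,0,0],
  ],
)

```text
time_s: 9.25
ee_pos: [0.5648, 0.0592, 0.0233]
ee_rot: [0.006, 0.991, -0.133, 0.002]
contact_force: [-2.5, -5.0, 6.4]
finger_gap: -0.0
```

```bash
python3 -c "
from h import *
goal(0,-.008,.023)"
```

```text
shift cm [-0.17 -0.64  0.02] turn [ 0.0115 -0.0063  0.006 ]
now hatch mm 1.7 -14.4 z 23.3 F [-2.5 -5.   6.4] t 9.25 gap -1.7592757735821947e-05
```

>>> drive_tool(
  series=[
    [1,0,-0.1,0.04,0,0,0],
    [1,0,-0.15,0.04,0,0,0],
    [1,0,-0.2,0.04,0,0,0],
    [1,0,-0.25,0.04,0,0,0],
    [1,0,-0.3,0.04,0,0,0],
    [1,0,-0.35,0.04,0,0,0],
    [1,0,-0.4,0.04,0,0,0],
    [1,0,-0.45,0.04,0,0,0],
    [1,0,-0.5,0.04,0,0,0],
    [1,0,-0.5,0.04,0,0,0],
  ],
)

```text
time_s: 10.25
ee_pos: [0.5658, 0.0622, 0.0232]
ee_rot: [0.008, 0.991, -0.132, 0.002]
contact_force: [-3.6, -5.7, 7.0]
finger_gap: -0.0
```

```bash
python3 - <<'E'
from h import *
goal(0,-.008,.023)
a,_=snap('scene','s3')
cv2.imwrite('pics/s3c.png',cv2.resize(a[120:270,190:340],None,fx=4,fy=4,interpolation=cv2.INTER_CUBIC))
E
```

```text
shift cm [-0.19 -0.32  0.01] turn [ 0.0146 -0.0066  0.0073]
now hatch mm 1.9 -11.2 z 23.2 F [-3.6 -5.7  7. ] t 10.25 gap -3.745800505547843e-05
```

View pics/s3c.png

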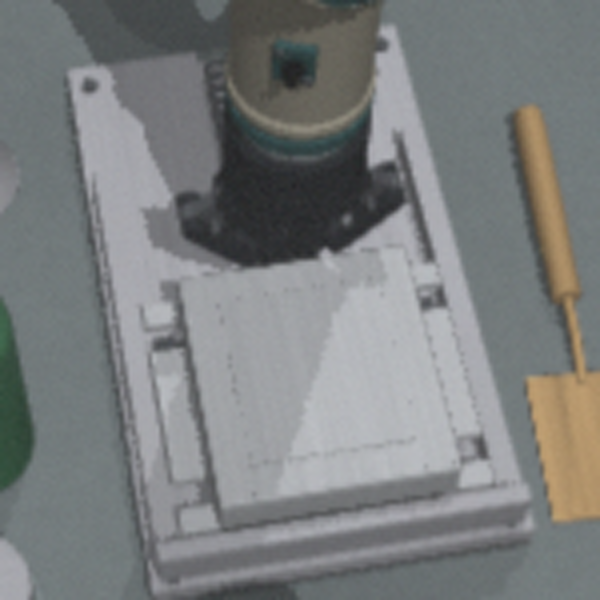

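The cover is almost at the end wall, with its flange notches near the pins. The force hasn't risen yet, so it hasn't reached the end stop. I'll keep pushing gently.

>>> drive_tool(
  series=[
    [1,0,-0.1,0.03,0,0,0],
    [1,0,-0.2,0.03,0,0,0],
    [1,0,-0.25,0.03,0,0,0],
    [1,0,-0.3,0.03,0,0,0],
    [1,0,-0.35,0.03,0,0,0],
    [1,0,-0.4,0.03,0,0,0],
    [1,0,-0.45,0.03,0,0,0],
    [1,0,-0.5,0.03,0,0,0],
    [1,0,-0.5,0.03,0,0,0],
    [1,0,-0.5,0.03,0,0,0],
  ],
)

```text
time_s: 11.3
ee_pos: [0.566, 0.0628, 0.0233]
ee_rot: [0.011, 0.991, -0.131, 0.002]
contact_force: [-4.9, -13.5, 8.1]
finger_gap: 0.0
```

```bash
python3 -c "
from h import *
goal(0,-.005,.023)"
```

```text
shift cm [-0.19 -0.56  0.01] turn [ 0.0218 -0.0062  0.0097]
now hatch mm 2.0 -10.6 z 23.3 F [ -4.9 -13.5   8.1] t 11.3 gap 2.301549658684535e-05
```

The force rose to 14 N with the TCP stalled at hatch y = -10.6 mm, where the stop is expected (half a finger width behind y = 0), and the bar is still down. Next: back off a hair with the bar pressed, then lift.

>>> drive_tool(
  series=[
    [1,0,0.05,0.03,0,0,0],
    [1,0,0.15,0.03,0,0,0],
    [1,0,0.25,0.03,0,0,0],
    [1,0,0.3,0.03,0,0,0],
    [1,0,0.3,-0.3,0,0,0],
    [1,0,0.3,-0.8,0,0,0],
    [1,0,0.3,-1.6,0,0,0],
    [1,0,0.3,-2.6,0,0,0],
    [1,0,0.3,-3.8,0,0,0],
    [1,0,0.3,-5,0,0,0],
  ],
)

```text
time_s: 12.3
ee_pos: [0.5651, 0.0608, 0.0741]
ee_rot: [0.011, 0.991, -0.131, 0.001]
contact_force: [-0.2, -0.6, -0.2]
finger_gap: -0.0001
```

>>> drive_tool(
  series=[
    [1,0,0.5,-2,0,0,0],
    [1,0,1.5,-5,0,0,0],
    [1,0,3,-8,0,0,0],
    [1,0,6,-11,0,0,0],
    [1,0,9,-13,0,0,0],
    [1,0,12,-14,0,0,0],
    [1,0,15,-14,0,0,0],
    [1,0,18,-14,0,0,0],
    [1,0,20,-14,0,0,0],
    [1,0,20,-14,0,0,0],
  ],
)

```text
time_s: 13.3
ee_pos: [0.5124, -0.1314, 0.2194]
ee_rot: [0.012, 0.991, -0.133, 0.002]
contact_force: [0.4, -0.5, -0.5]
finger_gap: 0.0
```

```bash
python3 - <<'E'
from h import *
goal(0,-.008,.023)
a,_=snap('scene','s4');b,D=snap('top','t4')
A=cv2.resize(a[120:270,200:340],None,fx=3,fy=3,interpolation=cv2.INTER_CUBIC)
B=cv2.resize(b[140:290,150:270],None,fx=3,fy=3,interpolation=cv2.INTER_CUBIC)
cv2.imwrite('pics/s4c.png',np.hstack([A,B]))
def px(n,hx,hy,z):
    c=robot.camera_params(n);R=np.array(c['R'])
    return cv2.projectPoints(np.array([[*(O+hx*HX+hy*HY),z]]),cv2.Rodrigues(R)[0],np.array(c['t']),np.array(c['mtx']),np.array([c['k1'],0,0,0.]))[0].ravel()
for hx in(.075,-.075):
    u,v=px('top',hx,.021,.046);print('pin',u,v,'in view',(u-150)*3+420,(v-140)*3)
    u,v=np.round([u,v]).astype(int)
    print(np.array([[dep('top',x,y,D)[2]*1000 for x in range(u-3,u+4)] for y in range(v-3,v+4)]).round(0))
for hx in(.01,-.01,0): 
    for hy in (-.03,-.08):
        u,v=px('top',hx,hy,.035);print('bar',dep('top',u,v,D))
E
```

```text
shift cm [ -0.25 -20.86  19.15] turn [ 0.0236 -0.0067  0.0064]
now hatch mm 2.6 -212.0 z 219.4 F [ 0.4 -0.5 -0.5] t 13.3 gap 4.083396422230014e-05
pin 240.22554962469266 173.89277649967772 in view 690.676648874078 101.67832949903317
[[20. 45. 47. 19. 17. 21. 21.]
 [35. 46. 45. 48. 44. 45. 16.]
 [34. 47. 46. 42. 45. 38. 42.]
 [44. 47. 44. 45. 45. 32. 45.]
 [45. 44. 46. 43. 44. 31. 45.]
 [32. 37. 34. 45. 40. 44. 43.]
 [66. 71. 68. 33. 32. 45. 43.]]
pin 219.4802679558516 241.30895227375632 in view 628.4408038675548 303.926856821269
[[  18.   46.   46.   36.   29.   31.   34.]
 [  35.   43.   47.   45.   46.   47.   35.]
 [  35.   49.   45.   46.   46.   44.   35.]
 [  48.   47.   50.   43.   46.   34.   42.]
 [  46.   47.   46.   44.   46.   33.   43.]
 [  23.   17.   17.   45. 1034.   18.   43.]
 [  19.   19.   20.   15.   18.   41.   44.]]
bar [0.56882145 0.04174514 0.0290069 ]
bar [ 0.55511093 -0.00631261  0.03397537]
bar [0.54928263 0.04730871 0.03520387]
bar [ 0.53585684 -0.00106149  0.03197883]
bar [0.55891625 0.04461125 0.03504858]
bar [ 0.54546931 -0.0036101   0.034053  ]
```

View pics/s4c.png

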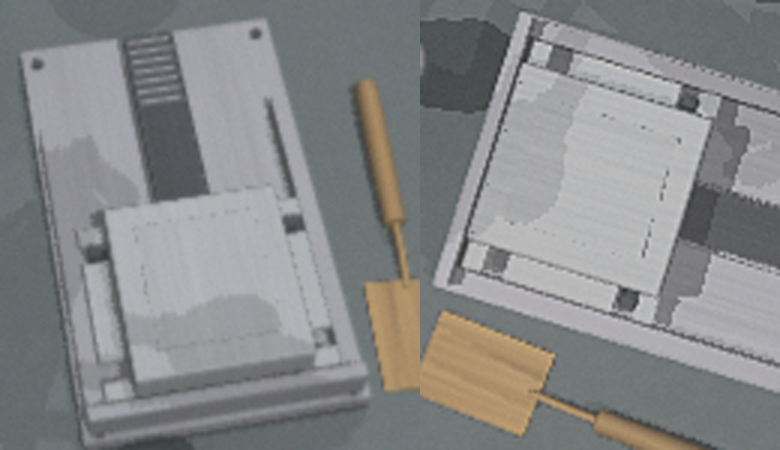

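The cover is home against the end wall. Both dark pins stand in its rear notches, at about (690,100) and (627,300) in the top half, with tops near 46 mm. The bar is back at about 34–35 mm, and the spatula hasn't moved. Handing in.

```bash
python3 - <<'E'
from h import *
a=cv2.imread('pics/top0.png');b=cv2.imread('pics/t4.png')
d=cv2.absdiff(a,b).max(2)>60
for n,(x0,y0,x1,y1) in dict(bottle=(225,85,265,140),funnel=(300,130,340,168),jar=(170,78,205,113),tumbler=(110,132,152,172),spatula=(147,243,272,308),bowl=(342,223,402,282)).items(): print(n,d[y0:y1,x0:x1].mean().round(3))
print(robot.finish_job())
E
```

```text
bottle 0.0
funnel 0.0
jar 0.0
tumbler 0.0
spatula 0.007
bowl 0.566
the job is handed in; nothing more can be done
None
```

The compost hatch is shut and locked, and I handed the job in at about 13.4 s.

I pressed the bar down with the closed fingertips, to about 23.3 mm, and kept it there while pushing the cover along. It stopped at the end stop, where the side force rose to about 14 N. I then backed off 2–3 mm with the bar still pressed, and lifted clear.

**Last checks:**
- **Lock:** both pins measure about 46 mm and the bar about 34–35 mm, so they are fully up. The pins sit in the cover's second notches, and the cover is against the end wall.
- **Forces:** the highest I saw at the end of any move was about 17 N.
- **Bystanders:** the bottle, funnel, jar, tumbler and spatula look unchanged in the before and after pictures. The bowl could not be compared that way: 57% of its patch differs, most likely because the parked arm was over it. In the earlier pictures I viewed it was in place. The arm touched nothing on the way out that showed up in the force reading.
- **Cover measurement:** my first estimate put the cover's rear face about 4 mm further forward than its stated starting range allows. I went by contact and force instead.

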